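# Fit the hook-in cover of a junction box

## Robot

A 6-joint arm with a two-finger parallel gripper is mounted at the origin on a cart in front of the work surface, level with it; the furniture and walls round the work are solid. World frame = base frame: x ahead of the robot, y to its left, z up, the work surface at z = 0. Lengths are in mm, angles in rad, forces in N, time in s.
With the tool pointing down it reaches from about 300 to 775 mm from the base axis. Payload 14.6 kg.
Tool frame: the origin (TCP) lies at the very end of the fingers, on their centre line; the grasp point (between the pads) lies 19 mm behind it (manip.grip_point_offset is the distance from the TCP to the grasp point, in mm); z points along the fingers, y is the line along which they close (so a half turn about z gives the same grasp; the last joint's range is limited). The gripper opens to 94 mm and grips with 3 to 60 N. Pads are 16 mm wide; open, the fingers measure 119 mm over their backs; the gripper's body (75 mm by 177 mm) begins 78 mm behind the grasp point.
Start: joints at [-1.215, 0.3, 1.521, -0, 1.321, -0.067], TCP at [225.666, -501.562, 205.446] pointing down, gripper open.
Joint ranges: [-3.03, 3.03], [-0.79, 2.21], [0.23, 2.52], [-1.04, 4.18], [0, 3.07], [-2.55, 2.55]. Speed limits (rad/s): [2.22, 2.22, 2.57, 3.14, 3.14, 3.14].

## Interface

Orientations are given as [roll, pitch, yaw] about the fixed x, y, z axes, in that order (R = Rz(yaw) Ry(pitch) Rx(roll)).
In Python, from cell import telemetry, eyes, manip gives the robot as it stands.
- The arm moves only by the tool play_rows, never from a script. Its arguments are lists of equal length, an entry for each row: "translation": the shift along the world's x, y, z in m, a list of three; "yaw": the turn about the world's z in rad. A call has 1 to 12 rows; each row is the pose to reach, as a shift and turn from the pose commanded when the call began; what a row does not reach only later rows make up. A row lasts 1/8 s, in which the tool goes at most 62.5 mm and 10.7 degrees, less where a joint would pass 70% of its speed; a pose out of reach is approached as far as the arm can. A call with a gripper value outside its range is refused whole. "hand" is the opening, from 0 (shut) to 1 (fully open), set as the call begins (left out, the last holds). The fingers move at their own pace and stop on an object; "force" is the grip in N (left out, the last holds). Time passes only in rows, so rows that repeat a pose let the fingers close. It gives the time, the measured TCP pose, the force, the opening and the grip force at its end, in the units of the state.
- telemetry.read_state(): the state, without advancing time (a new reading comes with each control period).
- eyes.camera(name): name is "scene" or "top" or "wrist"; returns a dict with "pixels" (420x560x3 uint8, red, green, blue), "fx", "fy", "cx", "cy" (pixels), "dist_coeffs" ([k1, k2, p1, p2, k3] as OpenCV has them; the pictures are not rectified), "cam_to_world" (4x4, takes a point from camera to world coordinates); the wrist camera has in their place "T_tool_cam" (4x4, takes a point from camera to tool coordinates, whose origin is the TCP and whose axes are the flange's). Camera axes: x right, y up, looking along -z (the intrinsics and any distortion apply to the point x, -y, -z); pixel columns grow to the right and rows downward; lengths in mm; the calibration is good to about 2 mm. A picture is of the moment at which its call begins: read the wrist's pose just before it. There is no depth.
- manip.sign_off(): hands the job in; it is judged then, once.
The state is a dict: "clock": time; "joints": joint angles; "qd": joint speeds; "effort": joint torques, N m; "eef_pos": TCP position; "eef_rot": TCP orientation; "wrist_force": force on the tool from outside, world axes, zero at the start; "moment": the same for the moment, N m; "finger_gap": finger opening in mm; "finger_force": force on a finger pad.
Only numpy, scipy, OpenCV 4.12 (cv2) and the standard library are available. Lean on these libraries where they do the work, as an engineer would, in place of code of your own. Each camera call takes 0.05 s, during which the arm holds its last target. There are 200 camera calls.

## Task

Close the open grey junction box with the silver cover: tilt the cover, tuck one of its short edges under the orange lip on the box, then lower the opposite edge so that the cover lies flat on the seat inside the rim, and let go. The shorter blue cover belongs to another box; leave it where it is.

Things in the scene. Friction and masses are not known exactly. Their poses are not given: they have to be found in the camera images.
- silver_cover: Loose silver (light grey) metal plate, 150 (x) by 120 (y) by 5 mm, about 0.25 kg, flat on the left table. Black grip bar upright on its middle: 60 mm along x, 14 mm thick along y, from 5 to 39 mm above the underside. Origin: centre of the underside; z up on the grip side. Same after a half turn about z: either 120 mm wide edge may go under the lip.
- junction_box: Grey open box fixed on the right table, 180 (x) by 158 (y) mm. Origin: centre of underside, on the table; +x to the lip wall, z up. Recess x -82..82, y -71..71 mm with a flat seat at z = 50 (hole x -60..30, y -42..42). Other three walls rise to z = 60. Fitted, the cover's origin is at 0, 0, 50 mm here, x axes parallel; play 7 mm in x, 11 in y.
- lip (a point): Middle of the orange lip's rounded tip, at its underside: x = 56, y = 0, z = 70 mm of the box. The lip is on the box's +x wall (the side away from the robot), 5 mm thick, 150 mm wide, and overhangs the seat by 26 mm with 20 mm of height beneath. Only 138 mm is open between the tip and the opposite wall, so the cover enters tilted, lip edge first.
- blue_cover: Not wanted: a similar loose cover on the left table, painted blue and shorter, 105 (x) by 120 (y) mm, with the same black grip bar. Origin: centre of the underside. Stays where it is.

How it is judged:
By the outcome, as a careful person would: the job done as asked, in the order asked, and still so for the second after the job is handed in, with the robot touching nothing.
It also fails if it takes over 38 s, if anything falls off the work surface, if the arm or the gripper's body presses on something with over 40 N, if the wrist force passes 120 N, or if a joint passes its speed limit or range.

## Working session

There is one attempt and no reset: what is moved stays moved. The work goes in short steps, Python scripts to look and compute and a tool call to move; the robot and the scene stay as the last step left them, time stands still between calls to the robot, and variables do not carry over. Pictures are saved under pics/ and viewed, at most 10 in all, crops included, and the job is handed in when it is done.

Besides the shell and the picture viewer there is one more tool, called after "Request:" as name([rows], argument=value, ...), one row to a line, values as JSON. play_rows: Moves the arm, as the interface text tells. Its arguments: {"type":"object","properties":{"translation":{"type":"array","items":{"type":"array","items":{"type":"number"}}},"yaw":{"type":"array","items":{"type":"number"}},"hand":{"type":"number"},"force":{"type":"number"}},"required":["translation","yaw"]}

```bash
mkdir -p pics; ls; cat > h.py <<'E'
import numpy as np, cv2
from cell import telemetry, eyes, manip
from scipy.spatial.transform import Rotation as R
def grab(name):
    s=telemetry.read_state(); c=eyes.camera(name)
    if 'cam_to_world' in c: T=np.array(c['cam_to_world'])
    else:
        W=np.eye(4); W[:3,:3]=R.from_euler('xyz',s['eef_rot']).as_matrix(); W[:3,3]=s['eef_pos']; T=W@np.array(c['T_tool_cam'])
    K=np.array([[c['fx'],0,c['cx']],[0,c['fy'],c['cy']],[0,0,1.]]); D=np.array(c['dist_coeffs'],float)
    return c['pixels'],K,D,T
def save(name,img): cv2.imwrite('pics/'+name+'.png',cv2.cvtColor(img,cv2.COLOR_RGB2BGR))
def ray(px,K,D,T,z):
    u=cv2.undistortPoints(np.array(px,float).reshape(-1,1,2),K,D)[:,0]
    d=np.c_[u[:,0],-u[:,1],-np.ones(len(u))]@T[:3,:3].T; o=T[:3,3]
    return o+d*((np.array(z)-o[2])/d[:,2])[:,None]
def proj(P,K,D,T):
    p=(np.array(P,float)-T[:3,3])@T[:3,:3]
    return cv2.projectPoints(p*[1,-1,-1],np.zeros(3),np.zeros(3),K,D)[0][:,0]
E
python3 - <<'E'
from h import *
import pickle
for n in('top','scene'):
    g=grab(n); save(n+'0',g[0]); pickle.dump(g,open(n+'0.pkl','wb')); print(n,g[3].round(2).tolist(),g[1][0,0])
print(telemetry.read_state(), manip.grip_point_offset)
E
```

```text
pics
top [[-0.01, 0.99, -0.1, 432.52], [-1.0, -0.02, -0.03, -51.85], [-0.03, 0.1, 0.99, 1211.17], [0.0, 0.0, 0.0, 1.0]] 448.2683792305425
scene [[-0.57, 0.54, -0.62, -343.01], [-0.82, -0.36, 0.44, 587.74], [0.01, 0.76, 0.65, 991.03], [0.0, 0.0, 0.0, 1.0]] 536.9050829501517
{'clock': 0.1, 'joints': array([-1.21461093e+00,  3.00415888e-01,  1.52150639e+00, -8.60184249e-06,
        1.32065681e+00, -6.65801020e-02]), 'qd': array([ 0.00177843, -0.00129251, -0.00110399,  0.00060171, -0.0007994 ,
        0.00037138]), 'effort': array([ 1.91109444e-03, -5.32643867e+01, -3.53282368e+01,  7.10166176e-02,
        2.35077215e-02, -4.65690641e-05]), 'eef_pos': array([ 225.58480847, -501.36838391,  204.94820132]), 'eef_rot': array([-3.14060785e+00, -5.73147589e-05,  4.22767609e-01]), 'wrist_force': array([-0.38634476,  0.2326651 , -0.96174593]), 'moment': array([ 0.00714126,  0.00531815, -0.01373518]), 'finger_force': 0.0, 'finger_gap': 93.95345396196475} 18.8
```

View pics/top0.png

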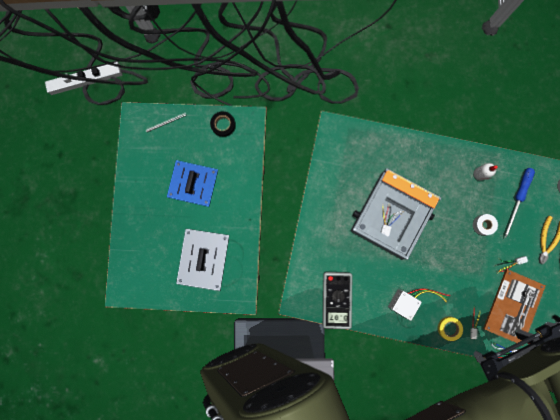

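View pics/scene0.png

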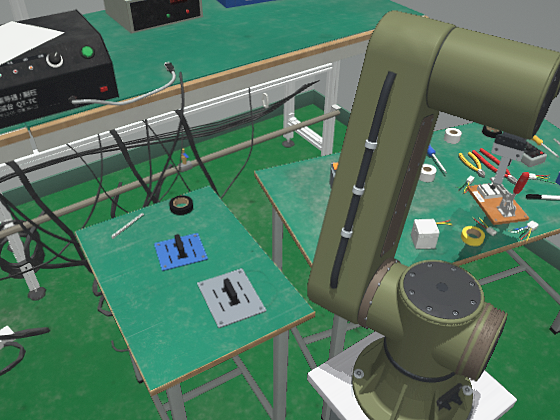

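```bash
python3 - <<'E'
import pickle
from h import *
g=pickle.load(open('top0.pkl','rb')); i=g[0]
a=cv2.resize(i[220:300,165:240],None,fx=5,fy=5,interpolation=cv2.INTER_CUBIC)
b=cv2.resize(i[160:265,345:445],None,fx=4,fy=4,interpolation=cv2.INTER_CUBIC)
o=np.zeros((420,780,3),np.uint8); o[:400,:375]=a; o[:420,380:780]=b; save('crop0',o)
E
```

```text
(no output)
```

View pics/crop0.png

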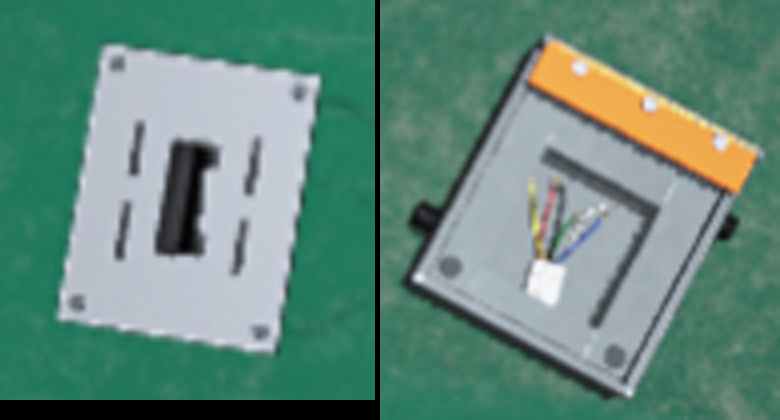

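```bash
python3 - <<'E'
import pickle
from h import *
g=pickle.load(open('top0.pkl','rb'))[1:]
s=np.array([(103,45),(320,75),(277,353),(58,320)])/5+[165,220]-.4
P=ray(s,*g,[5]*4);print(P.round(1)[:,:2], P.mean(0).round(1))
x=(P[0]+P[1]-P[2]-P[3])/2; print('x',np.linalg.norm(x),np.arctan2(x[1],x[0]))
b=(np.array([(527,82),(740,193),(548,37),(763,155),(413,282),(630,395)])-[380,0])/4+[345,160]-.4
Q=ray(b,*g,[75,75,75,75,60,60]);print(Q.round(1))
m=(Q[::2]+Q[1::2])/2;print(m)
y=Q[::2]-Q[1::2];print(np.linalg.norm(y,axis=1),np.arctan2(-y[:,0],y[:,1]))
d=m[1]-m[2];print(np.hypot(*d[:2]),np.arctan2(d[1],d[0]), (m[1]+m[2])/2)
E
```

```text
[[501.3 235.2]
 [483.4 116.9]
 [335.3 140.4]
 [353.8 258.7]] [418.4 187.8   5. ]
x 149.71631548013886 -0.15793922445020372
[[ 613.8 -284.4   75. ]
 [ 540.5 -416.9   75. ]
 [ 642.7 -298.9   75. ]
 [ 564.5 -432.7   75. ]
 [ 488.  -210.    60. ]
 [ 414.  -345.8   60. ]]
[[ 577.14853837 -350.64764254   75.        ]
 [ 603.6177038  -365.80734852   75.        ]
 [ 451.00275786 -277.89706634   60.        ]]
[151.42120328 154.96098968 154.65479709] [-0.50576741 -0.52929335 -0.49899297]
176.12364814908204 -0.5226055223949511 [ 527.31023083 -321.85220743   67.5       ]
```

Request:
play_rows([
  [0.005,0.021,0],
  [0.017,0.069,0],
  [0.031,0.125,-0.005],
  [0.044,0.18,-0.01],
  [0.058,0.236,-0.015],
  [0.072,0.291,-0.02],
  [0.085,0.346,-0.025],
  [0.099,0.402,-0.03],
  [0.113,0.457,-0.04],
  [0.127,0.513,-0.05],
  [0.14,0.568,-0.06],
  [0.154,0.624,-0.07],
], yaw=[-0.02,-0.06,-0.1,-0.15,-0.2,-0.25,-0.3,-0.35,-0.4,-0.45,-0.5,-0.55], hand=0.6)

```text
clock: 1.6
eef_pos: [379.7, 124.5, 135.2]
eef_rot: [-3.142, -0.0, -0.129]
wrist_force: [1.0, -0.2, 0.1]
finger_gap: 56.4
finger_force: 0.0
```

Request:
play_rows([
  [0.01,0.04,-0.005],
  [0.017,0.069,-0.005],
  [0.017,0.069,-0.005],
], yaw=[-0.02,-0.031,-0.031])

```text
clock: 1.98
eef_pos: [396.5, 192.7, 130.0]
eef_rot: [3.141, 0.001, -0.156]
wrist_force: [0.0, -0.8, -1.1]
finger_gap: 56.4
finger_force: 0.0
```

```bash
python3 - <<'E'
from h import *
import pickle
g=grab('wrist'); save('w1',g[0]); pickle.dump(g,open('w1.pkl','wb'))
s=telemetry.read_state();print(s['clock'],s['eef_pos'],s['eef_rot'],s['joints'])
c,a=np.array([418.4,187.8]),-0.158; r=np.array([[np.cos(a),-np.sin(a)],[np.sin(a),np.cos(a)]])
print(proj([[*(c+r@p),z] for p,z in [((75,60),5),((75,-60),5),((-75,-60),5),((-75,60),5),((30,7),39),((30,-7),39),((-30,-7),39),((-30,7),39)]],*g[1:]).round(0).tolist())
E
```

```text
2.025 [396.34112556 191.72366698 130.03673338] [ 3.14105179e+00  8.10680382e-04 -1.56583912e-01] [ 3.67363567e-01  1.40618659e-01  1.90388695e+00 -7.04536072e-05
  1.09805957e+00  2.09477570e+00]
[[212.0, 90.0], [353.0, 90.0], [344.0, 254.0], [220.0, 254.0], [274.0, 147.0], [292.0, 147.0], [291.0, 220.0], [274.0, 219.0]]
```

View pics/w1.png

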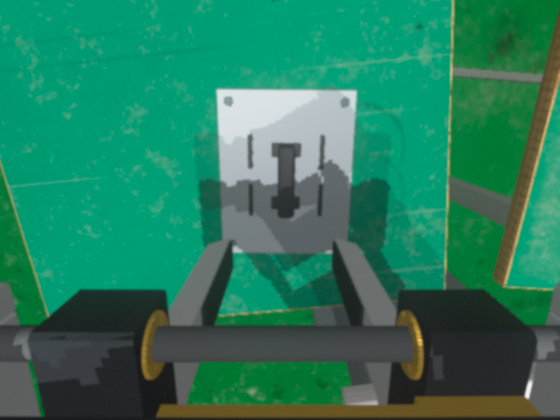

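Request:
play_rows([
  [0,-0.003,-0.03],
  [0,-0.003,-0.07],
  [0,-0.003,-0.105],
  [0,-0.003,-0.117],
  [0,-0.003,-0.119],
  [0,-0.003,-0.119],
], yaw=[0,0,0,0,0,0])

```text
clock: 2.78
eef_pos: [397.3, 188.5, 12.5]
eef_rot: [-3.141, -0.001, -0.158]
wrist_force: [-0.4, 0.0, -0.5]
finger_gap: 56.6
finger_force: 0.0
```

Request:
play_rows([
  [0,0,0],
  [0,0,0],
  [0,0,0],
  [0,0,0],
  [0,0,0.005],
  [0,0,0.01],
  [0,0,0.02],
  [0,0,0.03],
  [0,0,0.04],
  [0,0,0.04],
], yaw=[0,0,0,0,0,0,0,0,0,0], hand=0, force=6)

```text
clock: 4.03
eef_pos: [397.1, 188.6, 52.3]
eef_rot: [-3.141, -0.001, -0.158]
wrist_force: [-0.2, 0.1, -2.9]
finger_gap: 13.7
finger_force: 6.0
```

```bash
python3 - <<'E'
from h import *
import pickle
g=grab('wrist'); h=grab('scene')
o=np.hstack([cv2.resize(g[0],(400,300)),cv2.resize(h[0][200:365,120:340],(400,300),interpolation=cv2.INTER_CUBIC)]); save('l2',o)
E
```

```text
(no output)
```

View pics/l2.png

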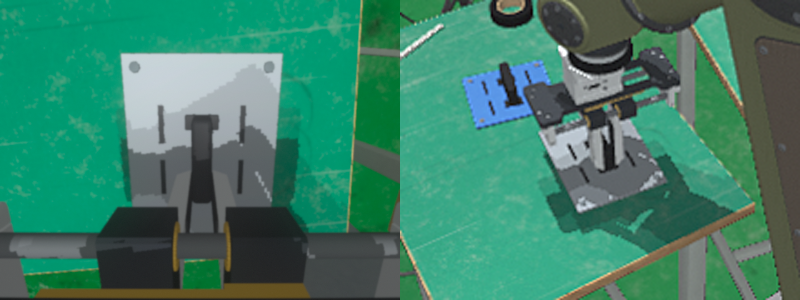

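```bash
cat >> h.py <<'E'
def tilt(g,pos,yaw,off=-22,zc=31):
    for t in (0,5,10,15,20,25):
        t=np.radians(t); L=[]
        for p in [(75,60,5),(75,-60,5)]:
            d=np.array(p)-[off,0,zc]
            d=R.from_euler('y',t).apply(d)   # +x edge down
            L.append(R.from_euler('z',yaw).apply(d)+np.array(pos)+[0,0,18.8])
        print(round(np.degrees(t)),proj(L,*g[1:]).round(0).tolist())
E
python3 - <<'E'
from h import *
g=grab('wrist');s=telemetry.read_state();print(s['eef_pos'],s['finger_force'],s['wrist_force'],s['moment'])
tilt(g,s['eef_pos'],s['eef_rot'][2])
E
```

```text
[396.48002598 188.36648511  51.22840333] 5.9999240934848785 [-0.13923447 -0.41518288 -2.98240105] [ 0.06117493  0.07963986 -0.02096041]
0 [[165.0, 74.0], [397.0, 74.0]]
5 [[171.0, 81.0], [391.0, 81.0]]
10 [[176.0, 88.0], [386.0, 89.0]]
15 [[180.0, 97.0], [382.0, 97.0]]
20 [[184.0, 105.0], [378.0, 105.0]]
25 [[188.0, 114.0], [374.0, 114.0]]
```

Request:
play_rows([
  [0,0,0],
  [0,0,0],
  [0,0,0],
], yaw=[0,0,0], force=4)

```text
clock: 4.55
eef_pos: [396.6, 188.4, 51.3]
eef_rot: [3.141, 0.0, -0.158]
wrist_force: [0.9, -0.3, -3.2]
finger_gap: 14.3
finger_force: 4.0
```

```bash
cat >> h.py <<'E'
def edge(g):
    # far edge of plate: first row (from above) in central columns where pixel is greyish, and width there
    i=cv2.GaussianBlur(g[0],(3,3),0).astype(int); sat=i.max(2)-i.min(2); m=(sat<40)&(i.max(2)>90)
    for r in range(20,200):
        c=np.where(m[r,120:440])[0]
        if len(c)>140: break
    c=np.where(m[r+5,120:440])[0]+120
    print('row',r,'cols',c.min(),c.max())
E
python3 - <<'E'
from h import *
g=grab('wrist');s=telemetry.read_state();print(s['eef_pos'],s['finger_force'],s['wrist_force'])
edge(g)
E
```

```text
[396.64504491 188.41204533  51.37501877] 3.9998895674943924 [ 0.62269734 -0.28930685 -2.59348116]
row 109 cols 190 374
```

Request:
play_rows([
  [0,0,0],
  [0,0,0.005],
  [0,0,0.02],
  [0,0,0.045],
  [0,-0.005,0.07],
  [0.003,-0.02,0.09],
  [0.01,-0.045,0.105],
  [0.017,-0.08,0.117],
  [0.025,-0.12,0.124],
  [0.033,-0.16,0.124],
  [0.041,-0.2,0.124],
  [0.05,-0.24,0.124],
], yaw=[0,0,0,0,0,0,-0.02,-0.05,-0.08,-0.11,-0.14,-0.17], force=15)

```text
clock: 6.1
eef_pos: [446.8, -52.9, 176.7]
eef_rot: [-3.141, -0.001, -0.329]
wrist_force: [2.0, -0.2, -2.1]
finger_gap: 14.2
finger_force: 15.0
```

Request:
play_rows([
  [0.008,-0.04,0],
  [0.016,-0.08,0],
  [0.025,-0.12,0],
  [0.033,-0.16,0],
  [0.041,-0.2,0],
  [0.048,-0.23,0],
  [0.052,-0.247,0],
  [0.053,-0.254,0],
  [0.053,-0.254,0],
  [0.053,-0.254,0],
], yaw=[-0.03,-0.06,-0.09,-0.12,-0.15,-0.17,-0.182,-0.187,-0.187,-0.187])

```text
clock: 7.35
eef_pos: [499.7, -304.8, 175.7]
eef_rot: [-3.141, -0.0, -0.514]
wrist_force: [0.9, -0.2, -3.5]
finger_gap: 13.9
finger_force: 15.0
```

```bash
python3 - <<'E'
from h import *
g=grab('wrist');h=grab('scene');s=telemetry.read_state();print(s['clock'],s['eef_pos'],s['eef_rot'],s['finger_force'],s['finger_gap'],s['wrist_force'])
edge(g); tilt(g,s['eef_pos'],s['eef_rot'][2])
c=np.array([528,-322]);r=lambda x,y,z:[*(c+R.from_euler('z',-.515).as_matrix()[:2,:2]@[x,y]),z]
print(proj([r(56,75,75),r(56,-75,75),r(90,79,75),r(90,-79,75)],*g[1:]).round().tolist())
save('w3',g[0])
E
```

```text
7.45 [ 499.74651913 -304.90410935  175.68947905] [-3.14151430e+00 -1.82223389e-04 -5.14354032e-01] 14.999725967645645 13.896232838694074 [ 0.18982288  0.92946817 -3.49809207]
row 49 cols 184 389
0 [[165.0, 74.0], [397.0, 74.0]]
5 [[170.0, 81.0], [391.0, 81.0]]
10 [[175.0, 88.0], [386.0, 89.0]]
15 [[180.0, 97.0], [382.0, 97.0]]
20 [[184.0, 105.0], [378.0, 105.0]]
25 [[188.0, 114.0], [374.0, 115.0]]
[[188.0, 99.0], [377.0, 99.0], [179.0, 52.0], [386.0, 53.0]]
```

View pics/w3.png

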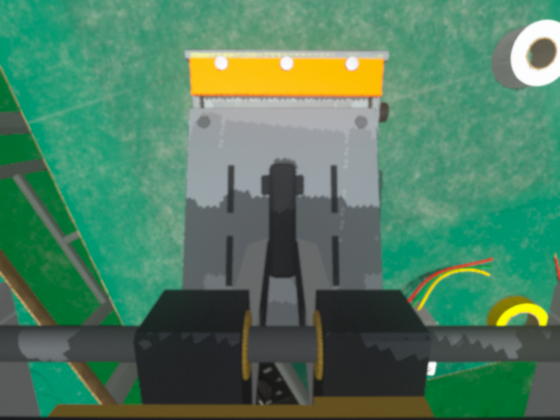

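Request:
play_rows([
  [0,0,-0.01],
  [0,0,-0.03],
  [0,0,-0.05],
  [0,0,-0.065],
  [0,0,-0.072],
  [0,0,-0.075],
  [0,0,-0.076],
  [0,0,-0.076],
], yaw=[0,0,0,0,0,0,0,0])

```text
clock: 8.45
eef_pos: [499.9, -305.7, 100.1]
eef_rot: [3.141, -0.001, -0.515]
wrist_force: [-2.7, 1.2, 1.5]
finger_gap: 13.9
finger_force: 15.0
```

```bash
python3 - <<'E'
from h import *
g=grab('wrist');h=grab('scene');s=telemetry.read_state();print(s['clock'],s['eef_pos'],s['wrist_force'])
o=np.hstack([cv2.resize(g[0],(400,300)),cv2.resize(g[0][20:200,160:400],(400,300),interpolation=cv2.INTER_CUBIC)]); save('l4',o)
E
```

```text
8.55 [ 499.79452061 -305.65005129   99.99113729] [-3.08339736  1.86738158  2.36441615]
```

View pics/l4.png

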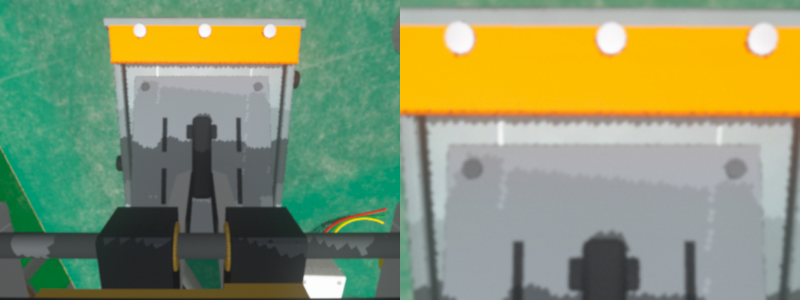

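Request:
play_rows([
  [0,0,0.002],
  [0.002,-0.001,0.002],
  [0.005,-0.003,0.002],
  [0.009,-0.005,0.002],
  [0.013,-0.0075,0.002],
  [0.017,-0.0095,0.002],
  [0.02,-0.0115,0.002],
  [0.023,-0.013,0.002],
  [0.026,-0.015,0.002],
  [0.026,-0.015,0.002],
], yaw=[0,0,0,0,0,0,0,0,0,0])

```text
clock: 9.8
eef_pos: [525.8, -320.7, 101.4]
eef_rot: [-3.142, -0.0, -0.515]
wrist_force: [-0.5, -0.8, -1.9]
finger_gap: 13.9
finger_force: 15.0
```

```bash
python3 - <<'E'
from h import *
g=grab('wrist');s=telemetry.read_state();print(s['clock'],s['eef_pos'],s['wrist_force'],s['moment'])
h=grab('scene')
o=np.hstack([cv2.resize(g[0],(400,300)),cv2.resize(g[0][20:200,160:400],(400,300),interpolation=cv2.INTER_CUBIC)]); save('l5',o)
E
```

```text
9.85 [ 525.65926729 -320.59026712  101.40264568] [-0.11415451  0.44642449 -2.73379034] [0.15011292 0.02340294 0.00677006]
```

View pics/l5.png

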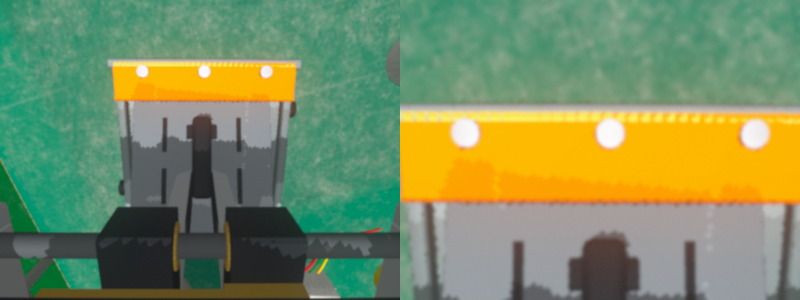

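Request:
play_rows([
  [0,0,-0.001],
  [0,0,-0.003],
  [-0.0025,0.0014,-0.007],
  [-0.005,0.0028,-0.011],
  [-0.007,0.004,-0.0155],
  [-0.009,0.005,-0.02],
  [-0.011,0.006,-0.0245],
  [-0.013,0.007,-0.029],
  [-0.013,0.007,-0.029],
], yaw=[0,0,0,0,0,0,0,0,0], force=6)

```text
clock: 11.02
eef_pos: [512.4, -313.4, 72.0]
eef_rot: [-3.142, 0.001, -0.515]
wrist_force: [0.4, 0.0, -3.5]
finger_gap: 14.0
finger_force: 6.0
```

```bash
python3 - <<'E'
from h import *
g=grab('wrist');s=telemetry.read_state();print(s['clock'],s['eef_pos'],s['wrist_force'],s['moment'])
h=grab('scene')
o=np.hstack([cv2.resize(g[0],(400,300)),cv2.resize(g[0][20:200,160:400],(400,300),interpolation=cv2.INTER_CUBIC)]); save('l6',o)
E
```

```text
11.075 [ 512.47987622 -313.48165707   72.22456149] [-0.08980693  0.16553259 -2.57882086] [ 0.09167931  0.06920422 -0.03686876]
```

View pics/l6.png

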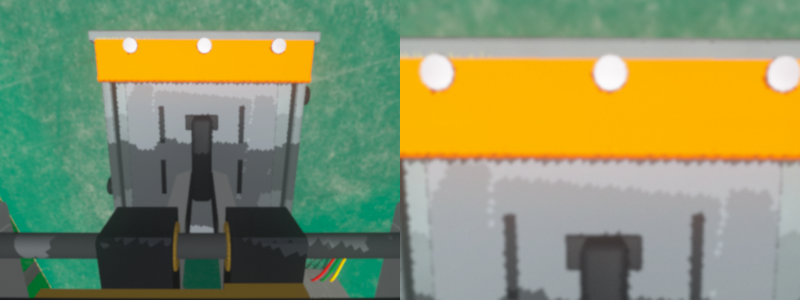

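Request:
play_rows([
  [-0.001,0.0005,-0.003],
  [-0.002,0.001,-0.006],
  [-0.003,0.002,-0.009],
  [-0.003,0.002,-0.0095],
  [-0.003,0.002,-0.0095],
], yaw=[0,0,0,0,0])

```text
clock: 11.75
eef_pos: [510.3, -312.3, 64.2]
eef_rot: [3.141, -0.003, -0.515]
wrist_force: [-1.0, -2.3, 8.2]
finger_gap: 14.2
finger_force: 6.0
```

```bash
python3 - <<'E'
from h import *
g=grab('wrist');s=telemetry.read_state();print(s['clock'],s['eef_pos'],s['wrist_force'],s['moment'])
h=grab('top')
o=np.hstack([cv2.resize(g[0],(400,300)),cv2.resize(g[0][20:200,160:400],(400,300),interpolation=cv2.INTER_CUBIC)]); save('l7',o)
E
```

```text
11.8 [ 510.27606614 -312.34202371   64.25564407] [-0.95735225 -2.46531928  7.57882255] [-0.2829974   0.15460645  0.01472976]
```

Request:
play_rows([
  [0,0,0.001],
  [0,0,0.001],
  [0,0,0.001],
  [0,0,0.001],
  [0,0,0.02],
  [0,0,0.05],
  [-0.02,0.011,0.09],
  [-0.05,0.028,0.12],
  [-0.08,0.045,0.14],
  [-0.08,0.045,0.14],
], yaw=[0,0,0,0,0,0,0,0,0,0], hand=0.5)

```text
clock: 13.1
eef_pos: [429.3, -266.4, 206.1]
eef_rot: [3.141, -0.005, -0.515]
wrist_force: [1.1, 0.2, 0.3]
finger_gap: 46.7
finger_force: 0.0
```

```bash
python3 - <<'E'
from h import *
g=grab('wrist');s=telemetry.read_state();print(s['clock'],s['eef_pos'],s['wrist_force'],s['finger_gap'])
h=grab('top')
o=np.hstack([cv2.resize(g[0],(400,300)),cv2.resize(h[0][160:265,345:485],(400,300),interpolation=cv2.INTER_CUBIC)]); save('l8',o)
E
```

```text
13.15 [ 429.81635207 -266.70606532  204.83331136] [-0.53177642  0.08469043  0.08888731] 47.09186830131898
```

View pics/l8.png

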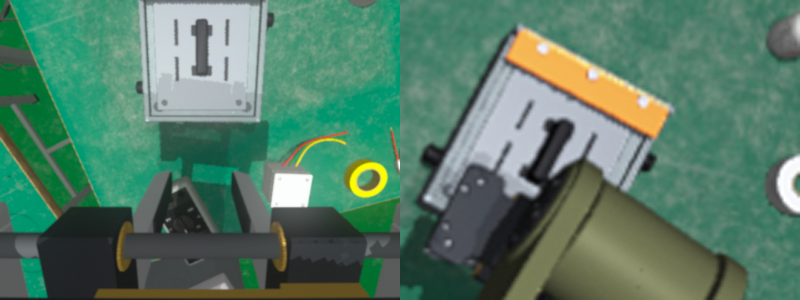

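```bash
python3 - <<'E'
from h import *
g=grab('wrist');im=g[0].astype(int).sum(2)//3
c=np.array([528,-322])+2*np.array([.87,-.4925]);r=lambda x,y,z:[*(c+R.from_euler('z',-.515).as_matrix()[:2,:2]@[x,y]),z]
for n,p in dict(wallout=(-90,0,60),wallin=(-82,0,60),coverTop=(-75,0,55),coverTop10up=(-75,0,66),seat=(-82,0,50),barN=(-30,0,39+50),barF=(30,0,89),cR=(-60,-60,55),cL=(-60,60,55),wL=(-60,71,60),wR=(-60,-71,60)).items(): print(n,proj([r(*p)],*g[1:]).round(1).tolist())
print('col 260',list(zip(range(135,176),im[135:176,255:265].mean(1).astype(int))))
print('row 142',list(zip(range(192,384,2),im[141:144,192:384:2].mean(0).astype(int))))
print('bar col 283',list(zip(range(14,120,2),im[14:120:2,281:285].mean(1).astype(int))))
E
```

```text
wallout [[280.9, 172.1]]
wallin [[280.9, 163.8]]
coverTop [[280.9, 155.9]]
coverTop10up [[280.8, 157.2]]
seat [[280.9, 162.5]]
barN [[280.8, 106.1]]
barF [[280.7, 26.9]]
cR [[343.8, 140.1]]
cL [[217.9, 140.1]]
wL [[205.3, 140.4]]
wR [[356.4, 140.5]]
col 260 [(135, np.int64(188)), (136, np.int64(188)), (137, np.int64(188)), (138, np.int64(188)), (139, np.int64(188)), (140, np.int64(188)), (141, np.int64(187)), (142, np.int64(187)), (143, np.int64(187)), (144, np.int64(187)), (145, np.int64(187)), (146, np.int64(187)), (147, np.int64(187)), (148, np.int64(187)), (149, np.int64(187)), (150, np.int64(187)), (151, np.int64(186)), (152, np.int64(185)), (153, np.int64(179)), (154, np.int64(169)), (155, np.int64(169)), (156, np.int64(177)), (157, np.int64(181)), (158, np.int64(182)), (159, np.int64(183)), (160, np.int64(181)), (161, np.int64(169)), (162, np.int64(146)), (163, np.int64(133)), (164, np.int64(147)), (165, np.int64(166)), (166, np.int64(174)), (167, np.int64(172)), (168, np.int64(159)), (169, np.int64(138)), (170, np.int64(114)), (171, np.int64(92)), (172, np.int64(79)), (173, n
[... 2574 characters left out ...]
), (52, np.int64(97)), (54, np.int64(97)), (56, np.int64(97)), (58, np.int64(97)), (60, np.int64(99)), (62, np.int64(99)), (64, np.int64(98)), (66, np.int64(99)), (68, np.int64(99)), (70, np.int64(99)), (72, np.int64(100)), (74, np.int64(99)), (76, np.int64(99)), (78, np.int64(99)), (80, np.int64(99)), (82, np.int64(99)), (84, np.int64(98)), (86, np.int64(99)), (88, np.int64(99)), (90, np.int64(98)), (92, np.int64(97)), (94, np.int64(98)), (96, np.int64(97)), (98, np.int64(98)), (100, np.int64(95)), (102, np.int64(82)), (104, np.int64(77)), (106, np.int64(122)), (108, np.int64(187)), (110, np.int64(206)), (112, np.int64(189)), (114, np.int64(186)), (116, np.int64(187)), (118, np.int64(186))]
```

```bash
python3 - <<'E'
from h import *
g=grab('wrist');im=g[0].astype(float).mean(2)
c=np.array([528,-322])+2*np.array([.87,-.4925]);r=lambda x,y,z:[*(c+R.from_euler('z',-.515).as_matrix()[:2,:2]@[x,y]),z]
def dip(p,lo,hi):
    w=p[lo:hi]; w=np.clip(np.interp(np.arange(len(w)),[0,len(w)-1],[w[:3].max(),w[-3:].max()])-w,0,None); return lo+(w*np.arange(len(w))).sum()/w.sum()
for x in(-70,-62,-45,-35,-10,0,15):
    a=proj([r(x,60,55),r(x,-60,55),r(x,60,58),r(x,-60,58)],*g[1:]); row=int(round(a[0,1])); p=im[row-2:row+3].mean(0)
    L=dip(p,int(a[0,0])-2,int(a[0,0])+7); Rr=dip(p,int(a[1,0])-2,int(a[1,0])+8)
    print(x,row,'meas',round(L,1),round(Rr,1),round(Rr-L,1),'pred55',a[1,0]-a[0,0],'58',a[3,0]-a[2,0])
E
```

```text
-70 151 meas 218.3 346.4 128.2 pred55 125.15733909932894 58 126.28469673321106
-62 142 meas 218.4 346.7 128.3 pred55 125.94956673507471 58 127.09134472731586
-45 124 meas 219.3 344.1 124.9 pred55 127.66209196835464 58 128.83531567584083
-35 113 meas 219.3 347.1 127.8 pred55 128.68825679641512 58 129.88050071178367
-10 84 meas 216.2 348.0 131.7 pred55 131.3162737182738 58 132.55782525697225
0 73 meas 215.7 348.6 132.9 pred55 132.39311148177262 58 133.65511094396498
15 55 meas 214.9 349.5 134.5 pred55 134.03653412265538 58 135.33000844306235
```

```bash
python3 -c "
from cell import manip
print(manip.sign_off())"
```

```text
the job is handed in; nothing more can be done
None
```

The silver cover is tucked under the orange lip and, by the last camera check, lies flat on the seat inside the rim. The gripper has let go and is clear, the blue cover was not touched, and the job was handed in at about 13 s of the 38 s allowed; no verdict came back.

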